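# Put the sharpening stone away in the push-to-open drawer

## Task

Put the sharpening stone away. The low wooden unit has a handleless drawer on a touch latch: push its front inward and let go so that the drawer springs ajar, pull it out, and lay the stone flat and fully down in its fitted pocket. Then push the drawer shut until it latches and stays shut, and leave the other things standing where they are.

Things in the scene. Friction and masses are not known exactly. Their poses are not given: they have to be found in the camera images.
- drawer (a joint): drawer travel in m: 0 latched shut (within 1 mm), positive out (along the unit's -x), 0.150 at the outer stop, about -0.007 pressed right in. To release: press it in 6.5 mm or more (slowly, 6 to 8 N; firm stop at 7 mm) and let go; a spring drives it out to 45 to 50 mm. To relatch: push in past 0, against the spring (6 to 8 N), to the firm stop at 6 to 7 mm and let go; it returns to 0. Open, it slides at 1 to 2 N and stays
- unit: low wooden unit, fixed; body 200 (x) x 220 (y) x 86 mm high; origin under its middle, on the cooktop; z up; its front looks along its -x, towards the robot. One drawer across its full width with a plain wooden front, no handle
- front_mid (a point): middle of the outer face of the drawer's front, 45 mm up; moves with the drawer, axes as the unit's. The front is 14 mm thick, 220 mm wide, from 8 to 82 mm up; shut, it stands 8 mm clear of the unit's body. Just behind it (14 to 58 mm behind the outer face) the drawer has an open trough 44 mm wide, 168 mm long, floor 26 mm up, where fingers can hook or pinch the front
- pocket_floor (a point): middle of the floor of the drawer's pocket, 44 mm up, 94 mm behind the front's outer face; moves with the drawer, axes as the unit's. Pocket 53 (x) x 143 (y) mm, 24 mm deep, 4 mm bevel round the mouth; the tray round it is level, 68 mm up, 6 mm below the underside of the unit's top. Drawer fully out, the pocket's middle lies 78 mm in front of the unit's body
- stone_center (a point): centre of the loose sharpening stone, a flat block 140 (its x) x 50 (its y) x 24 mm (z) of two layers, grey below and buff on top, about 0.35 kg; it starts flat on the cooktop, left or right of the drawer. It fits the pocket either end round, long side along the unit's y; fully down, its top is level with the tray
- honey_jar: honey jar 63 mm across, 95 mm high, steel lid, on the cooktop at the side where the stone is not; origin at the centre of its underside
- pepper_mill: brown wooden pepper mill 58 mm across, 150 mm high, standing on the unit's top, 100 mm or more behind the drawer's front; origin at the centre of its underside
- salt_shaker: glass salt shaker 44 mm across, 90 mm high, on the unit's top beside the pepper mill; origin at the centre of its underside
- tin_a: small food tin 58 mm across, 72 mm high (the nearer of two tins), on the cooktop left of the unit; origin at the centre of its underside
Not all that is in view belongs to the job. Leave any red or yellow look-alike of the honey_jar alone.

How it is judged:
By the outcome, as a careful person would: the job done as asked, in the order asked, and still so for the second after the job is handed in, with the robot touching nothing.
It also fails if it takes over 69 s, if anything falls off the work surface, if the arm or the gripper's body presses on something with over 40 N, if the wrist force passes 120 N, or if a joint passes its speed limit or range.

## Robot

A 6-joint arm with a two-finger parallel gripper is mounted at the origin on a cart in front of the work surface, level with it; the furniture and walls round the work are solid. World frame = base frame: x ahead of the robot, y to its left, z up, the work surface at z = 0. Lengths are in m, angles in rad, forces in N, time in s.
With the tool pointing down it reaches from about 0.3 to 1 m from the base axis. Payload 5.1 kg.
Tool frame: the origin (TCP) lies at the very end of the fingers, on their centre line; the grasp point (between the pads) lies 19 mm behind it; z points along the fingers, y is the line along which they close (so a half turn about z gives the same grasp; the last joint's range is limited). The gripper opens to 95 mm and grips with 3 to 60 N. Pads are 20 mm wide; open, the fingers measure 119 mm over their backs; the gripper's body (75 mm by 180 mm) begins 59 mm behind the grasp point.
Start: joints at [1.075, 0.124, 1.65, -0, 1.367, -0.083], TCP at [0.261, 0.595, 0.215] pointing down, gripper open.
Joint ranges: [-2.61, 2.61], [-1.02, 2.33], [0.03, 2.71], [-1.35, 4.49], [0.32, 2.68], [-2.91, 2.91]. Speed limits (rad/s): [2.57, 2.57, 3.14, 3.14, 3.14, 3.14].

## Interface

Orientations are given as a unit quaternion [w, x, y, z].
In Python, from cell import env gives the robot as it stands. The module is installed in compiled form; this text tells all that it offers.
- The arm moves only by the tool jog_arm, never from a script. Its argument "deltas" is a list that holds one entry, the list of rows, each a list of 5 numbers: the opening, from 0 (shut) to 1 (fully open), then the shift along the tool's x, y, z in m, then the turn about the tool's z in degrees. In form: [[[fingers, x, y, z, spin], ...]]. A call has 1 to 5 rows; each row is the pose to reach, as a shift and turn from the pose commanded when the call began, along the tool's axes at that moment; what a row does not reach only later rows make up. A row lasts 1/8 s, in which the tool goes at most 62.5 mm and 10.7 degrees, less where a joint would pass 70% of its speed; a pose out of reach is approached as far as the arm can. A call with a gripper value outside its range is refused whole. The fingers move at their own pace and stop on an object; "newtons" is the grip in N (left out, the last holds). Time passes only in rows, so rows that repeat a pose let the fingers close. It gives the time, the measured TCP pose, the force, the opening and the grip force at its end, in the units of the state.
- env.read_state(): the state, without advancing time (a new reading comes with each control period).
- env.capture(name): name is "side" or "top"; returns (picture, depth): 480x640x3 uint8, blue, green, red; 480x640 float32, m along the optical axis (not along the pixel's ray), 0 where there is no reading.
- env.camera_params(name): a dict with "intrinsics" (3x3 intrinsics, pixels), "D" ([k1, k2, p1, p2, k3] as OpenCV has them; the pictures are not rectified), "T" (4x4, takes a point from camera to world coordinates). Camera axes: x right, y down, z forward; pixel columns grow to the right and rows downward; lengths in m; the calibration is good to about 2 mm. A picture is of the moment at which its call begins. camera_params takes no time and is no camera call.
- env.job_done(): hands the job in; it is judged then, once.
The state is a dict: "t": time; "qpos": joint angles; "qd": joint speeds; "joint_torque": joint torques, N m; "eef_pos": TCP position; "tool_rot": TCP orientation; "contact_force": force on the tool from outside, world axes, zero at the start; "ft_torque": the same for the moment, N m; "grip_width": finger opening in m; "finger_force": force on a finger pad.
Only numpy, scipy, OpenCV 4.12 (cv2) and the standard library are available. Lean on these libraries where they do the work, as an engineer would, in place of code of your own. Each camera call takes 0.05 s, during which the arm holds its last target. There are 200 camera calls.

## Working session

There is one attempt and no reset: what is moved stays moved. The work goes in short steps, Python scripts to look and compute and a tool call to move; the robot and the scene stay as the last step left them, time stands still between calls to the robot, and variables do not carry over. Pictures are saved under pics/ and viewed, at most 10 in all, crops included, and the job is handed in when it is done.

Besides the shell and the picture viewer there is one more tool, called after "Emit:" as name(argument=value, ...), one argument or row to a line, values as JSON. jog_arm: Moves the arm, as the interface text tells. Its arguments: {"type":"object","properties":{"deltas":{"type":"array"},"newtons":{"type":"number"}},"required":["deltas"]}

```bash
mkdir -p pics; cat > h.py <<'E'
from cell import env
import numpy as np, cv2
def snap(n,tag):
    im,d=env.capture(n); cv2.imwrite(f'pics/{tag}.png',im); np.save(f'pics/{tag}.npy',d); return im,d
def cloud(n,d):
    p=env.camera_params(n); K=np.array(p["intrinsics"]);D=np.array(p["D"]);T=np.array(p["T"])
    v,u=np.mgrid[0:480,0:640]
    q=cv2.undistortPoints(np.stack([u,v],-1).reshape(-1,1,2).astype(float),K,D).reshape(480,640,2)
    P=np.dstack([q*d[...,None],d]); return P@T[:3,:3].T+T[:3,3]
E
python3 - <<'E'
from h import *
for n in("top","side"):
    im,d=snap(n,n+"0"); C=cloud(n,d); np.save(f'pics/{n}0c.npy',C); print(np.array(env.camera_params(n)["T"]).round(2).tolist())
s=env.read_state(); print({k:np.round(v,3).tolist() for k,v in s.items()})
E
```

```text
[[-0.0, -0.99, 0.12, 0.52], [-1.0, 0.0, 0.03, -0.03], [-0.03, -0.12, -0.99, 1.18], [0.0, 0.0, 0.0, 1.0]]
[[-0.99, -0.08, 0.14, 0.49], [-0.16, 0.62, -0.77, 0.77], [-0.02, -0.78, -0.63, 0.7], [0.0, 0.0, 0.0, 1.0]]
{'t': 0.1, 'qpos': [1.075, 0.124, 1.652, -0.0, 1.368, -0.083], 'qd': [0.001, -0.001, -0.004, 0.0, 0.0, 0.001], 'joint_torque': [0.0, -41.888, -36.11, 0.078, 0.046, -0.0], 'eef_pos': [0.26, 0.595, 0.214], 'tool_rot': [-0.0, 0.205, 0.979, -0.001], 'contact_force': [0.203, -0.567, 0.383], 'ft_torque': [-0.133, -0.01, 0.014], 'finger_force': 0.0, 'grip_width': 0.096}
```

View pics/top0.png

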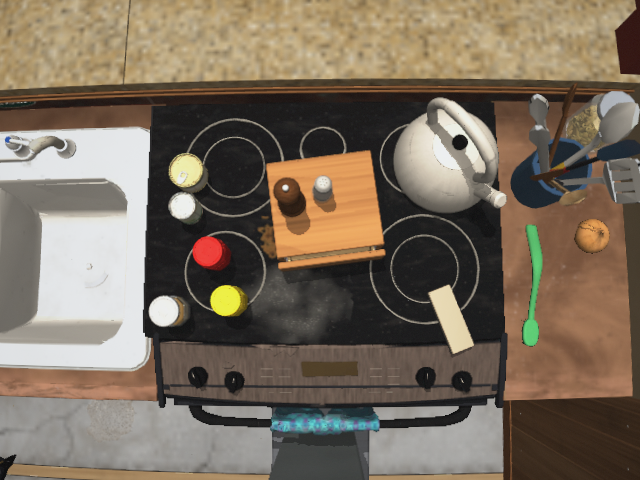

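View pics/side0.png

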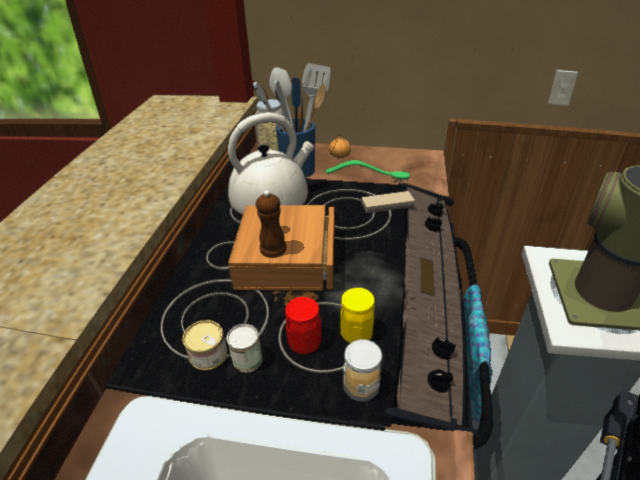

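The top view shows the unit at about (325,207), its front edge running (278,264)–(384,252), and the stone at (451,320). The honey jar is at (168,311), with the red and yellow look-alikes at (210,253) and (228,300). Next I measure these from the cloud.

```bash
python3 - <<'E'
from h import *
C=np.load('pics/top0c.npy'); im=cv2.imread('pics/top0.png')
z=C[...,2]
def rect(m,name):
    n,l,st,_=cv2.connectedComponentsWithStats(m.astype(np.uint8)); k=1+np.argmax(st[1:,4]); m=l==k
    r=cv2.minAreaRect((C[m][:,:2]*1000).astype(np.float32)); print(name,m.sum(),np.median(z[m]).round(4),np.round(r[0],1),np.round(r[1],1),round(r[2],2)); print(cv2.boxPoints(r).round(0).tolist())
w=np.zeros((480,640),bool); w[140:275,255:395]=1
rect(w&(abs(z-.086)<.008)&(im[...,2]>110),'unit top+front')
w2=w.copy();
for u,v in[(330,257),(330,240),(300,262),(360,254),(330,250),(350,243),(350,252),(350,256)]: print(u,v,C[v,u].round(4))
w=np.zeros((480,640),bool); w[275:365,420:485]=1
rect(w&(abs(z-.024)<.008)&(im[...,2]>150),'stone')
for u,v in[(451,320),(420,300),(440,340),(480,330),(430,365),(430,345),(168,311),(228,300),(289,190),(323,185),(445,160),(500,200)]: print(u,v,C[v,u].round(4))
E
```

```text
unit top+front 8660 0.0868 [739.4 -22.6] [199.5 220.2] 7.19
[[627.0, 74.0], [654.0, -144.0], [852.0, -119.0], [825.0, 99.0]]
330 257 [ 0.6282 -0.035   0.0806]
330 240 [ 0.6628 -0.0352  0.0827]
300 262 [0.618  0.026  0.0826]
360 254 [ 0.6338 -0.0959  0.0836]
330 250 [ 0.6415 -0.035   0.0895]
350 243 [ 0.6555 -0.0755  0.0901]
350 252 [ 0.6434 -0.0777  0.0331]
350 256 [ 0.6298 -0.0756  0.0828]
stone 1496 0.0245 [ 501.6 -291. ] [139.2  50.7] 20.93
[[428.0, -292.0], [446.0, -339.0], [576.0, -290.0], [558.0, -242.0]]
451 320 [ 0.4987 -0.2902  0.0273]
420 300 [ 0.5419 -0.2302 -0.0022]
440 340 [ 0.4559 -0.2706  0.0044]
480 330 [ 0.476  -0.36   -0.0032]
430 365 [ 0.4009 -0.2521 -0.0172]
430 345 [ 0.4447 -0.2509 -0.007 ]
168 311 [0.5181 0.2916 0.0977]
228 300 [0.5406 0.1692 0.0992]
289 190 [0.7347 0.0386 0.2277]
323 185 [ 0.7558 -0.0221  0.1751]
445 160 [ 0.816  -0.2649  0.1319]
500 200 [ 0.7331 -0.3693  0.1396]
```

```bash
cat >> h.py <<'E'
from scipy.spatial.transform import Rotation as R
U0=np.array([.7394,-.0226]); UY=7.19
def unit(x,y): 
    a=np.radians(UY); return U0+np.array([[np.cos(a),-np.sin(a)],[np.sin(a),np.cos(a)]])@[x,y]
def tounit(p):
    a=np.radians(UY); return np.array([[np.cos(a),np.sin(a)],[-np.sin(a),np.cos(a)]])@(np.array(p)[:2]-U0)
def go(p,yaw):
    s=env.read_state(); r=R.from_quat(s["tool_rot"],scalar_first=True); M=r.as_matrix()
    d=M.T@(np.array(p)-s["eef_pos"]); y=np.degrees(np.arctan2(M[1,1],M[0,1]))
    print('t',round(s["t"],2),'pos',np.round(s["eef_pos"],4),'unit',tounit(s["eef_pos"]).round(4),'yaw',y.round(2),'F',np.round(s["contact_force"],1),'w',round(s["grip_width"],4),'tilt',M[2].round(3))
    print('-> delta',d.round(4),'spin',round((y-yaw+180)%360-180,1))
E
python3 -c "
from h import *
go([*unit(-.165,0),.12],-82.8)"
```

```text
t 0.1 pos [0.2605 0.5949 0.2135] unit [-0.3979  0.6726] yaw 66.35 F [ 0.2 -0.6  0.4] w 0.0956 tilt [ 0.    -0.002 -1.   ]
-> delta [-0.5447 -0.4579  0.0943] spin 149.2
```

Emit:
jog_arm(
  deltas=[
    [[0, -0.045, -0.038, 0, 10.5], [0, -0.09, -0.076, 0, 21], [0, -0.135, -0.114, 0, 31.5], [0, -0.18, -0.152, 0, 42], [0, -0.225, -0.19, 0, 52.5]],
  ],
  newtons=20,
)

```text
t: 0.72
eef_pos: [0.3909, 0.3292, 0.2142]
tool_rot: [0.0, 0.619, 0.785, -0.0]
contact_force: [0.3, -0.3, -0.2]
grip_width: 0.0504
finger_force: 0.0
```

```bash
python3 -c "
from h import *
go([*unit(-.165,0),.12],-82.8)"
```

```text
t 0.72 pos [0.3909 0.3292 0.2142] unit [-0.3017  0.3926] yaw 13.52 F [ 0.3 -0.3 -0.2] w 0.0504 tilt [-0. -0. -1.]
-> delta [-0.4053  0.0926  0.0943] spin 96.3
```

Emit:
jog_arm(
  deltas=[
    [[0, -0.045, 0.01, 0, 10.5], [0, -0.09, 0.02, 0, 21], [0, -0.135, 0.03, 0, 31.5], [0, -0.18, 0.04, 0, 42], [0, -0.225, 0.05, 0, 52.5]],
  ],
)

```text
t: 1.35
eef_pos: [0.4932, 0.1231, 0.2142]
tool_rot: [-0.0, 0.903, 0.43, -0.0]
contact_force: [0.8, 0.8, -0.2]
grip_width: 0.0025
finger_force: 0.0
```

```bash
python3 -c "
from h import *
go([*unit(-.165,0),.12],-82.8)"
```

```text
t 1.35 pos [0.4932 0.1231 0.2142] unit [-0.226   0.1754] yaw -39.0 F [ 0.8  0.8 -0.2] w 0.0025 tilt [-0. -0. -1.]
-> delta [-0.0773  0.1688  0.0942] spin 43.8
```

Emit:
jog_arm(
  deltas=[
    [[0, -0.02, 0.045, 0, 10.5], [0, -0.04, 0.09, 0, 21], [0, -0.06, 0.135, 0, 31.5], [0, -0.077, 0.169, 0.04, 42], [0, -0.077, 0.169, 0.09, 43.8]],
  ],
)

```text
t: 1.98
eef_pos: [0.5787, -0.0437, 0.1248]
tool_rot: [0.001, 0.998, 0.063, 0.002]
contact_force: [0.5, 0.5, -0.3]
grip_width: 0.0006
finger_force: 0.0
```

```bash
python3 - <<'E'
from h import *
snap('top','top1')
go([*unit(-.138,0),.045],-82.8)
im=cv2.imread('pics/top1.png'); cv2.imwrite('pics/top1c.png',cv2.resize(im[140:340,240:480],None,fx=3,fy=3)[:600])
E
```

```text
t 2.02 pos [ 0.5725 -0.0418  0.1154] unit [-0.168   0.0018] yaw -82.69 F [-2.7  1.  -5.4] w 0.0007 tilt [-0.012 -0.003 -1.   ]
-> delta [0.0308 0.0021 0.07  ] spin 0.1
```

View pics/top1c.png

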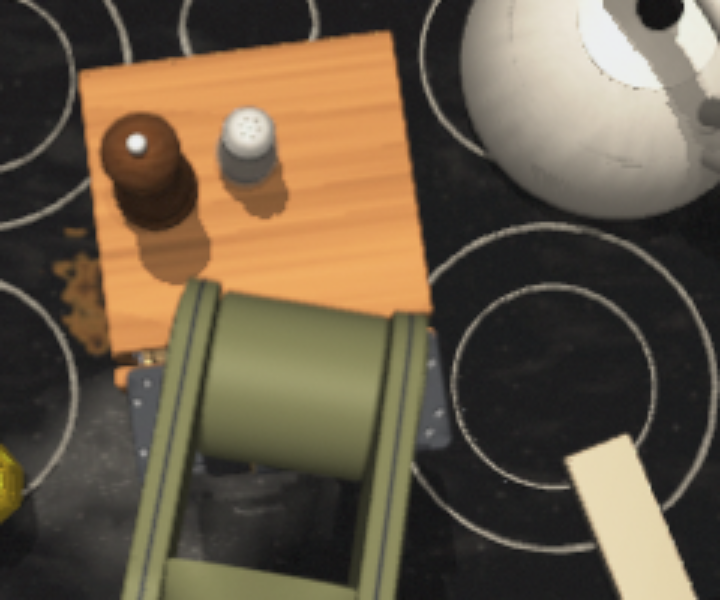

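The crop shows the gripper squared to the front at crop (290,440), its body clear of the mill (150,165) and the shaker (248,145). I now descend in front of the drawer.

Emit:
jog_arm(
  deltas=[
    [[0, 0.01, 0.002, 0.035, 0], [0, 0.018, 0.002, 0.07, 0], [0, 0.022, 0.002, 0.07, 0], [0, 0.022, 0.002, 0.07, 0]],
  ],
)

```text
t: 2.52
eef_pos: [0.6, -0.0401, 0.0563]
tool_rot: [0.0, 0.998, 0.066, 0.001]
contact_force: [0.2, 0.1, 0.7]
grip_width: 0.0003
finger_force: 0.0
```

```bash
python3 -c "
from h import *
go([*unit(-.132,0),.045],-82.8)"
```

```text
t 2.52 pos [ 0.6    -0.0401  0.0563] unit [-1.405e-01  1.000e-04] yaw -82.41 F [0.2 0.1 0.7] w 0.0003 tilt [ 0.002  0.001 -1.   ]
-> delta [0.0085 0.0002 0.0113] spin 0.4
```

Emit:
jog_arm(
  deltas=[
    [[0, 0.003, 0, 0.011, 0.4], [0, 0.006, 0, 0.011, 0.4], [0, 0.008, 0, 0.011, 0.4], [0, 0.01, 0, 0.011, 0.4], [0, 0.012, 0, 0.011, 0.4]],
  ],
)

```text
t: 3.15
eef_pos: [0.6106, -0.0387, 0.0439]
tool_rot: [-0.0, 0.998, 0.062, -0.001]
contact_force: [-7.4, -0.3, 4.8]
grip_width: 0.0004
finger_force: 3.6
```

Emit:
jog_arm(
  deltas=[
    [[0, 0.0015, 0, 0, 0], [0, 0.003, 0, 0, 0], [0, 0.0045, 0, 0, 0], [0, 0.006, 0, 0, 0], [0, 0.006, 0, 0, 0]],
  ],
)

```text
t: 3.78
eef_pos: [0.6131, -0.0383, 0.044]
tool_rot: [-0.0, 0.998, 0.063, -0.005]
contact_force: [-19.3, -1.1, 13.9]
grip_width: 0.0006
finger_force: 9.5
```

Emit:
jog_arm(
  deltas=[
    [[0, 0.001, 0, -0.001, 0], [0, 0.001, 0, -0.001, 0]],
  ],
)

```text
t: 4.03
eef_pos: [0.613, -0.0383, 0.044]
tool_rot: [-0.0, 0.998, 0.063, -0.006]
contact_force: [-19.7, -2.1, 12.4]
grip_width: 0.0006
finger_force: 10.0
```

Firm stop reached, since the force rises with no further travel. Now I retract quickly.

Emit:
jog_arm(
  deltas=[
    [[0, -0.06, 0, 0, 0], [0, -0.09, 0, -0.04, 0], [0, -0.12, 0, -0.1, 0], [0, -0.16, 0, -0.13, 0], [0, -0.2, 0, -0.13, 0]],
  ],
)

```text
t: 4.65
eef_pos: [0.4215, -0.0634, 0.1792]
tool_rot: [0.002, 0.998, 0.062, 0.005]
contact_force: [-0.5, 0.6, -0.2]
grip_width: 0.0003
finger_force: 0.0
```

```bash
python3 - <<'E'
from h import *
im,d=snap('top','top2'); C=cloud('top',d)
np.save('pics/top2c.npy',C)
cv2.imwrite('pics/top2c.png',cv2.resize(im[140:340,240:480],None,fx=3,fy=3)[:600])
go([*unit(-.132,0),.12],-82.8)
E
```

```text
t 4.7 pos [ 0.4168 -0.0631  0.1763] unit [-3.251e-01  2.000e-04] yaw -82.86 F [ 2.   1.8 -1.6] w 0.0005 tilt [ 0.003  0.002 -1.   ]
-> delta [ 1.93e-01 -1.00e-04  5.69e-02] spin -0.1
```

View pics/top2c.png

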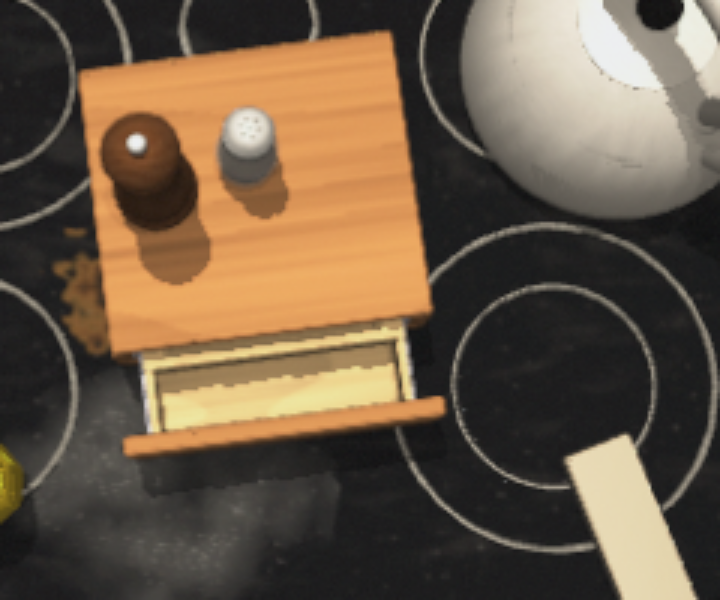

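The drawer has sprung ajar: its front runs through crop (285,427) and the trough is at crop (283,390). I compute the hook position.

```bash
python3 - <<'E'
from h import *
C=np.load('pics/top2c.npy')
col=240+283//3
for v in range(254,293,2): print(v,tounit(C[v,col]).round(4),C[v,col,2].round(4))
go([*unit(-.140,0),.176],-82.8)
E
```

```text
254 [-0.1057 -0.0075] 0.0689
256 [-0.1097 -0.007 ] 0.0687
258 [-0.1111 -0.0071] 0.0401
260 [-0.1138 -0.0069] 0.0244
262 [-0.1179 -0.0064] 0.0219
264 [-0.1226 -0.0058] 0.0272
266 [-0.1264 -0.0053] 0.022
268 [-0.1309 -0.0047] 0.0259
270 [-0.135  -0.0042] 0.0242
272 [-0.1394 -0.0036] 0.0261
274 [-0.1437 -0.003 ] 0.027
276 [-0.148  -0.0024] 0.0278
278 [-0.1549 -0.001 ] 0.0735
280 [-0.1593 -0.0004] 0.0795
282 [-0.1634  0.0002] 0.0811
284 [-0.1675  0.0007] 0.0821
286 [-0.1695  0.0005] 0.0382
288 [-0.1721  0.0005] 0.0005
290 [-0.1765  0.0011] 0.0045
292 [-0.1808  0.0016] 0.0042
t 4.7 pos [ 0.4168 -0.0631  0.1763] unit [-3.251e-01  2.000e-04] yaw -82.86 F [ 2.   1.8 -1.6] w 0.0005 tilt [ 0.003  0.002 -1.   ]
-> delta [0.1851 0.     0.0009] spin -0.1
```

Emit:
jog_arm(
  deltas=[
    [[0, 0.06, 0, 0, 0], [0, 0.12, 0, 0, 0], [0, 0.175, 0, 0, 0], [0, 0.193, 0, 0.02, 0], [0, 0.193, 0, 0.05, 0]],
  ],
)

```text
t: 5.32
eef_pos: [0.6143, -0.0384, 0.125]
tool_rot: [0.0, 0.998, 0.063, 0.002]
contact_force: [-0.3, 0.3, 0.4]
grip_width: 0.0004
finger_force: 0.0
```

```bash
python3 -c "
from h import *
go([*unit(-.135,0),.035],-82.8)"
```

```text
t 5.33 pos [ 0.6143 -0.0384  0.125 ] unit [-0.1261 -0.    ] yaw -82.82 F [-0.3  0.3  0.4] w 0.0004 tilt [ 0.005  0.001 -1.   ]
-> delta [-0.0093 -0.0001  0.0899] spin -0.0
```

Emit:
jog_arm(
  deltas=[
    [[0, -0.004, 0, 0.02, 0], [0, -0.004, 0, 0.05, 0], [0, -0.004, 0, 0.075, 0], [0, -0.004, 0, 0.088, 0], [0, -0.004, 0, 0.088, 0]],
  ],
)

```text
t: 5.95
eef_pos: [0.6063, -0.0391, 0.0359]
tool_rot: [-0.0, 0.998, 0.062, -0.001]
contact_force: [-0.1, 0.2, 0.5]
grip_width: 0.0003
finger_force: 0.0
```

```bash
python3 -c "
from h import *
go([*unit(-.250,0),.035],-82.8)"
```

```text
t 5.95 pos [ 0.6063 -0.0391  0.0359] unit [-0.1341  0.0003] yaw -82.86 F [-0.1  0.2  0.5] w 0.0003 tilt [-0.001 -0.    -1.   ]
-> delta [-0.1159  0.0004  0.001 ] spin -0.1
```

Emit:
jog_arm(
  deltas=[
    [[0, -0.01, 0, 0, 0], [0, -0.03, 0, 0, 0], [0, -0.05, 0, 0, 0], [0, -0.07, 0, 0, 0], [0, -0.09, 0, 0, 0]],
  ],
)

```text
t: 6.58
eef_pos: [0.5185, -0.0508, 0.0386]
tool_rot: [0.001, 0.998, 0.062, 0.002]
contact_force: [2.2, -0.9, 0.5]
grip_width: 0.0007
finger_force: 1.0
```

Emit:
jog_arm(
  deltas=[
    [[0, -0.01, 0, 0, 0], [0, -0.018, 0, 0, 0], [0, -0.023, 0, 0, 0], [0, -0.025, 0, 0, 0], [0, -0.025, 0, 0, 0]],
  ],
)

```text
t: 7.2
eef_pos: [0.4947, -0.0534, 0.0372]
tool_rot: [0.0, 0.998, 0.062, 0.002]
contact_force: [5.7, 0.6, -0.6]
grip_width: 0.0004
finger_force: 3.0
```

```bash
python3 -c "
from h import *
go([*unit(-.240,0),.12],-82.8)"
```

```text
t 7.2 pos [ 0.4947 -0.0534  0.0372] unit [-2.466e-01  1.000e-04] yaw -82.87 F [ 5.7  0.6 -0.6] w 0.0004 tilt [ 0.004  0.    -1.   ]
-> delta [ 0.007   0.0001 -0.0827] spin -0.1
```

Emit:
jog_arm(
  deltas=[
    [[0, 0.008, 0, 0, 0], [0, 0.01, 0, -0.03, 0], [0, 0.01, 0, -0.08, 0], [0, 0.01, 0, -0.12, 0], [0, 0.01, 0, -0.14, 0]],
  ],
)

```text
t: 7.82
eef_pos: [0.5037, -0.0523, 0.1789]
tool_rot: [0.0, 0.998, 0.062, 0.001]
contact_force: [-0.4, -0.8, -0.5]
grip_width: 0.0005
finger_force: 0.0
```

```bash
python3 -c "
from h import *
go([.5016,-.291,.1],-69)"
```

```text
t 7.83 pos [ 0.5037 -0.0523  0.1789] unit [-0.2375 -0.    ] yaw -82.85 F [-0.4 -0.8 -0.5] w 0.0005 tilt [ 0.002  0.001 -1.   ]
-> delta [-0.032   0.2365  0.079 ] spin -13.8
```

Emit:
jog_arm(
  deltas=[
    [[0.85, -0.007, 0.055, 0, -4], [0.85, -0.015, 0.11, 0, -8], [0.85, -0.022, 0.165, 0, -13.8], [0.85, -0.032, 0.22, 0.02, -13.8], [0.85, -0.032, 0.237, 0.06, -13.8]],
  ],
)

```text
t: 8.45
eef_pos: [0.5008, -0.2949, 0.1167]
tool_rot: [0.001, 0.984, 0.18, 0.001]
contact_force: [0.6, -0.1, -0.1]
grip_width: 0.0452
finger_force: 0.0
```

```bash
python3 - <<'E'
from h import *
s=snap('side','side3'); im,d=snap('top','top3'); C=cloud('top',d); np.save('pics/top3c.npy',C)
cv2.imwrite('pics/mix3.png',np.hstack([cv2.resize(im[240:400,230:500],(540,320)),cv2.resize(s[0][150:230,340:470],(260,160)) if 0 else np.zeros((320,1,3),np.uint8)]))
# drawer measurements
for v in range(285,330,3): print(v,tounit(C[v,337]).round(4),C[v,337,2].round(4))
go([.5016,-.291,.013],-69)
E
```

```text
285 [-0.1686 -0.0058] 0.0465
288 [-0.1747 -0.0051] 0.0432
291 [-0.1809 -0.0042] 0.0444
294 [-0.1872 -0.0033] 0.0472
297 [-0.1933 -0.0026] 0.0443
300 [-0.1995 -0.0017] 0.0479
303 [-0.2059 -0.0006] 0.065
306 [-0.212   0.0003] 0.0692
309 [-0.2179  0.0004] 0.028
312 [-0.2242  0.0012] 0.0258
315 [-0.2304  0.002 ] 0.0273
318 [-0.2367  0.0028] 0.0246
321 [-0.2429  0.0037] 0.0287
324 [-0.2492  0.0045] 0.0271
327 [-0.2555  0.0053] 0.0251
t 8.55 pos [ 0.4966 -0.2907  0.1099] unit [-0.2744 -0.2356] yaw -69.21 F [-0.5  0.6 -1.3] w 0.053 tilt [-0.007 -0.01  -1.   ]
-> delta [0.0052 0.0031 0.0969] spin -0.2
```

View pics/mix3.png

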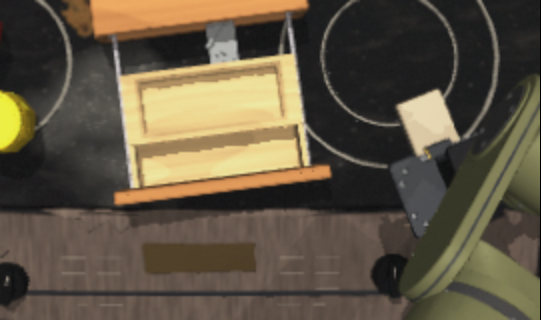

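The drawer is fully out, with the pocket at about (210,100) in the crop and the gripper over the stone. I descend for the grasp.

Emit:
jog_arm(
  deltas=[
    [[0.85, 0.001, 0, 0.0, 0], [0.85, 0.001, 0, 0.02, 0], [0.85, 0.001, 0, 0.05, 0], [0.85, 0.001, 0, 0.075, 0], [0.85, 0.001, 0, 0.09, 0]],
  ],
)

```text
t: 9.18
eef_pos: [0.5012, -0.2897, 0.0254]
tool_rot: [-0.0, 0.983, 0.182, -0.0]
contact_force: [0.4, -0.5, 0.4]
grip_width: 0.0813
finger_force: 0.0
```

```bash
python3 -c "
from h import *
go([.5016,-.291,.013],-69)"
```

```text
t 9.18 pos [ 0.5012 -0.2897  0.0254] unit [-0.2698 -0.2352] yaw -68.98 F [ 0.4 -0.5  0.4] w 0.0813 tilt [-0.001 -0.001 -1.   ]
-> delta [-0.0001  0.0013  0.0124] spin 0.0
```

Emit:
jog_arm(
  deltas=[
    [[0.85, 0, 0.001, 0.007, 0], [0.85, 0, 0.001, 0.01, 0], [0.5, 0, 0.001, 0.01, 0], [0.4, 0, 0.001, 0.01, 0], [0.4, 0, 0.001, 0.01, 0]],
  ],
  newtons=30,
)

```text
t: 9.8
eef_pos: [0.5021, -0.2922, 0.0173]
tool_rot: [0.0, 0.983, 0.182, 0.0]
contact_force: [-0.2, -0.1, -0.7]
grip_width: 0.0563
finger_force: 0.0
```

Emit:
jog_arm(
  deltas=[
    [[0.4, 0, 0, 0, 0], [0.4, 0, 0, 0, 0]],
  ],
)

```text
t: 10.05
eef_pos: [0.5018, -0.2917, 0.017]
tool_rot: [-0.0, 0.983, 0.182, -0.0]
contact_force: [-1.3, 1.3, 3.0]
grip_width: 0.0496
finger_force: 30.0
```

```bash
python3 -c "
from h import *
go([*unit(-.178,0),.13],7.2)"
```

```text
t 10.05 pos [ 0.5018 -0.2917  0.017 ] unit [-0.2694 -0.2372] yaw -69.05 F [-1.3  1.3  3. ] w 0.0496 tilt [ 0.    -0.001 -1.   ]
-> delta [ 0.1452 -0.2087 -0.1128] spin -76.3
```

Emit:
jog_arm(
  deltas=[
    [[0.4, 0, 0, -0.015, 0], [0.4, 0, 0, -0.04, 0], [0.4, 0, 0, -0.07, 0], [0.4, 0, 0, -0.1, 0], [0.4, 0, 0, -0.115, 0]],
  ],
)

```text
t: 10.68
eef_pos: [0.5023, -0.2924, 0.1336]
tool_rot: [0.001, 0.983, 0.182, 0.001]
contact_force: [-0.5, -0.5, -4.3]
grip_width: 0.0496
finger_force: 30.0
```

Emit:
jog_arm(
  deltas=[
    [[0.4, 0.015, -0.025, 0, -10], [0.4, 0.04, -0.06, 0, -20], [0.4, 0.065, -0.095, 0, -30], [0.4, 0.09, -0.13, 0, -40], [0.4, 0.115, -0.165, 0, -50]],
  ],
)

```text
t: 11.3
eef_pos: [0.5497, -0.0953, 0.1307]
tool_rot: [-0.001, 0.813, 0.583, -0.001]
contact_force: [-0.2, 0.1, -3.9]
grip_width: 0.0495
finger_force: 30.0
```

```bash
python3 -c "
from h import *
go([*unit(-.178,0),.13],7.2)"
```

```text
t 11.3 pos [ 0.5497 -0.0953  0.1307] unit [-0.1973 -0.0483] yaw -18.73 F [-0.2  0.1 -3.9] w 0.0495 tilt [-0.    -0.002 -1.   ]
-> delta [ 0.0519 -0.0037  0.0007] spin -25.9
```

Emit:
jog_arm(
  deltas=[
    [[0.4, 0.02, -0.001, 0, -10], [0.4, 0.04, -0.003, 0, -20], [0.4, 0.051, -0.004, 0, -25.9], [0.4, 0.051, -0.004, 0, -25.9]],
  ],
)

```text
t: 11.8
eef_pos: [0.5625, -0.0465, 0.1307]
tool_rot: [-0.001, 0.664, 0.748, -0.001]
contact_force: [-0.5, -0.3, -4.8]
grip_width: 0.0497
finger_force: 30.0
```

```bash
python3 - <<'E'
from h import *
im,d=snap('side','side4'); i2,d2=snap('top','top4')
np.save('pics/side4c.npy',cloud('side',d)); np.save('pics/top4c.npy',cloud('top',d2))
go([*unit(-.178,0),.1],7.2)
a=cv2.resize(im[190:310,220:360],(420,360)); b=cv2.resize(i2[240:360,270:400],(390,360))
cv2.imwrite('pics/mix4.png',np.hstack([a,b])[:, :800])
E
```

```text
t 11.9 pos [ 0.5626 -0.0474  0.131 ] unit [-0.1786 -0.0025] yaw 6.76 F [ 0.4 -0.5 -4.5] w 0.0496 tilt [-0.    -0.001 -1.   ]
-> delta [0.0025 0.0006 0.031 ] spin -0.4
```

View pics/mix4.png

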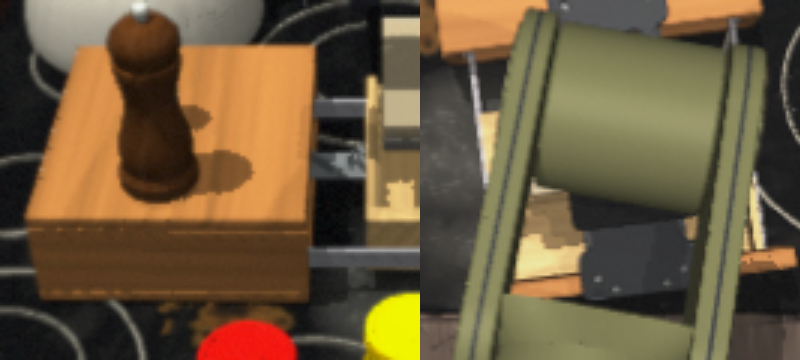

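The crop only clipped the stone at its right edge (400,80), so I measure its near end from the side cloud.

```bash
python3 - <<'E'
from h import *
C=np.load('pics/side4c.npy'); im=cv2.imread('pics/side4.png')
q=(C[...,:2]-U0); a=np.radians(UY); X=q[...,0]*np.cos(a)+q[...,1]*np.sin(a); Y=-q[...,0]*np.sin(a)+q[...,1]*np.cos(a)
m=(abs(X+.178)<.04)&(abs(Y-.07)<.03)&(C[...,2]>.105)&(C[...,2]<.155)
v,u=np.nonzero(m); print(m.sum(),u.min(),u.max(),v.min(),v.max())
for k,A in (('x',X),('y',Y),('z',C[...,2])): print(k,np.percentile(A[m],[1,5,25,50,75,95,99]).round(4))
cv2.imwrite('pics/side4c.png',cv2.resize(im[180:310,310:440],(600,600),interpolation=cv2.INTER_CUBIC))
E
```

```text
378 347 370 224 239
x [-0.2036 -0.2015 -0.1925 -0.1799 -0.1674 -0.157  -0.155 ]
y [0.0414 0.0437 0.0552 0.0661 0.068  0.0698 0.071 ]
z [0.1148 0.1167 0.1239 0.1346 0.1367 0.1382 0.1387]
```

View pics/side4c.png

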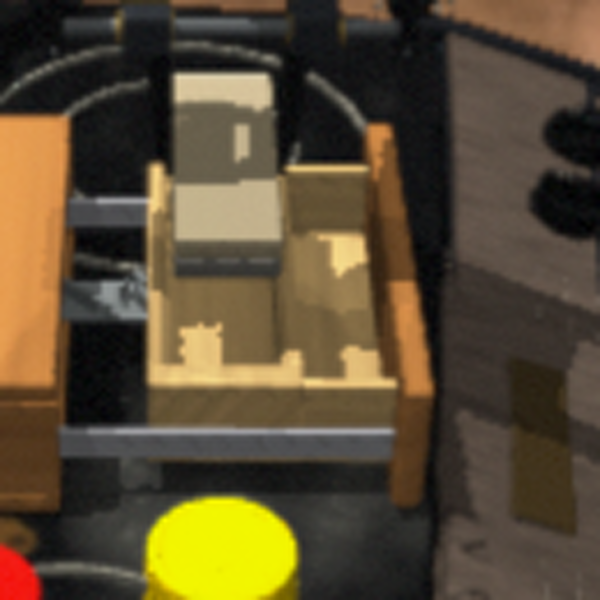

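Stone is level and centred on the TCP (near end at crop (228,245), y′≈0.068). I lower it to just above the pocket.

Emit:
jog_arm(
  deltas=[
    [[0.4, 0.002, 0.001, 0.012, -0.4], [0.4, 0.002, 0.001, 0.025, -0.4], [0.4, 0.002, 0.001, 0.037, -0.4], [0.4, 0.002, 0.001, 0.037, -0.4]],
  ],
)

```text
t: 12.4
eef_pos: [0.5624, -0.045, 0.0924]
tool_rot: [-0.002, 0.661, 0.75, -0.001]
contact_force: [-0.4, -0.1, -4.8]
grip_width: 0.0498
finger_force: 30.0
```

```bash
python3 - <<'E'
from h import *
go([*unit(-.178,0),.078],7.2)
im,d=snap('side','side5')
cv2.imwrite('pics/side5c.png',cv2.resize(im[200:290,330:430],(666,600),interpolation=cv2.INTER_CUBIC))
E
```

```text
t 12.4 pos [ 0.5624 -0.045   0.0924] unit [-0.1784 -0.    ] yaw 7.23 F [-0.4 -0.1 -4.8] w 0.0498 tilt [ 0.001 -0.004 -1.   ]
-> delta [0.     0.0005 0.0144] spin 0.0
```

View pics/side5c.png

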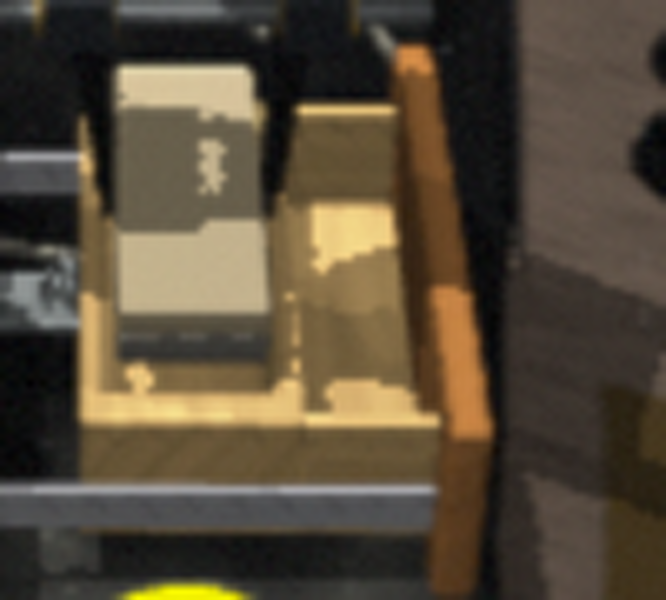

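The stone (118–268 px across) sits centrally over the pocket (about 108–275 px). I lower it slowly.

Emit:
jog_arm(
  deltas=[
    [[0.4, 0, 0.0005, 0.005, 0], [0.4, 0, 0.0005, 0.01, 0], [0.4, 0, 0.0005, 0.015, 0], [0.4, 0, 0.0005, 0.018, 0], [0.4, 0, 0.0005, 0.018, 0]],
  ],
)

```text
t: 13.08
eef_pos: [0.5639, -0.0449, 0.076]
tool_rot: [-0.0, 0.661, 0.75, -0.0]
contact_force: [-0.4, 0.2, -4.3]
grip_width: 0.0498
finger_force: 30.0
```

```bash
python3 -c "
from h import *
go([*unit(-.178,0),.074],7.2)"
```

```text
t 13.07 pos [ 0.5639 -0.0449  0.076 ] unit [-0.1769 -0.0002] yaw 7.25 F [-0.4  0.2 -4.3] w 0.0498 tilt [ 0.    -0.001 -1.   ]
-> delta [ 0.0002 -0.0011  0.002 ] spin 0.0
```

Emit:
jog_arm(
  deltas=[
    [[0.4, 0, 0, 0.002, 0], [0.4, 0, 0, 0.003, 0], [0.7, 0, 0, 0.003, 0], [0.8, 0, 0, 0.003, 0], [0.8, 0, 0, 0.003, 0]],
  ],
)

```text
t: 13.7
eef_pos: [0.565, -0.0451, 0.0746]
tool_rot: [0.001, 0.661, 0.75, 0.0]
contact_force: [-0.6, 0.7, -0.6]
grip_width: 0.0731
finger_force: 0.0
```

Emit:
jog_arm(
  deltas=[
    [[0.8, 0, 0, 0, 0], [0.8, 0, 0, -0.02, 0], [0.8, 0, 0, -0.05, 0], [0.3, 0, 0, -0.07, 0], [0, 0, 0, -0.07, 0]],
  ],
)

```text
t: 14.32
eef_pos: [0.566, -0.0453, 0.1468]
tool_rot: [0.002, 0.661, 0.75, 0.001]
contact_force: [0.0, 0.4, 0.4]
grip_width: 0.061
finger_force: 0.0
```

```bash
python3 - <<'E'
from h import *
im,d=snap('side','side6'); C=cloud('side',d)
cv2.imwrite('pics/side6c.png',cv2.resize(im[200:290,330:430],(666,600),interpolation=cv2.INTER_CUBIC))
go([*unit(-.178,0),.08],7.2)
q=(C[...,:2]-U0); a=np.radians(UY); X=q[...,0]*np.cos(a)+q[...,1]*np.sin(a); Y=-q[...,0]*np.sin(a)+q[...,1]*np.cos(a)
for y in(-.055,-.035,0,.035,.055):
    m=(abs(X+.178)<.018)&(abs(Y-y)<.008); print(y,m.sum(),np.median(C[m][:,2]).round(4))
m=(abs(X+.178)<.02)&(abs(Y-.078)<.003); print('tray',m.sum(),np.median(C[m][:,2]).round(4))
E
```

```text
t 14.38 pos [ 0.5649 -0.0451  0.1448] unit [-0.1759 -0.0005] yaw 7.25 F [-0.7 -0.1 -1. ] w 0.0575 tilt [-0.001  0.002 -1.   ]
-> delta [ 0.0005 -0.0022  0.0648] spin 0.1
-0.055 81 0.0674
-0.035 112 0.0692
0 107 0.0688
0.035 866 0.3453
0.055 975 0.4456
tray 65 0.0646
```

View pics/side6c.png

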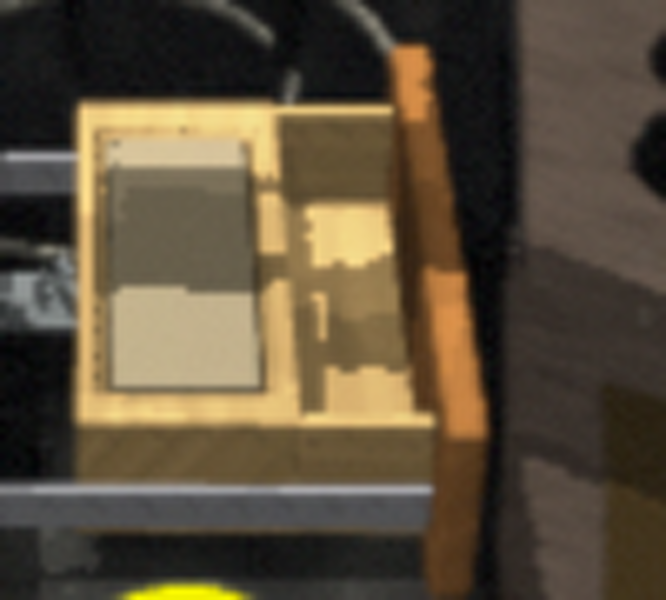

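The stone lies flush in the pocket (crop (185,265), height 67–69 mm). I press lightly to be sure, then go to the front.

Emit:
jog_arm(
  deltas=[
    [[0, 0, -0.002, 0.02, 0], [0, 0, -0.002, 0.05, 0], [0, 0, -0.002, 0.07, 0], [0, 0, -0.002, 0.075, 0], [0, 0, -0.002, 0.079, 0]],
  ],
)

```text
t: 15.0
eef_pos: [0.5653, -0.0448, 0.068]
tool_rot: [0.002, 0.661, 0.75, 0.002]
contact_force: [-0.4, 5.3, 26.2]
grip_width: 0.0076
finger_force: 13.3
```

```bash
python3 -c "
from h import *
go([*unit(-.178,0),.15],7.2)"
```

```text
t 15.0 pos [ 0.5653 -0.0448  0.068 ] unit [-0.1755 -0.0003] yaw 7.21 F [-0.4  5.3 26.2] w 0.0076 tilt [ 0.001  0.006 -1.   ]
-> delta [ 0.0003 -0.002  -0.082 ] spin 0.0
```

Emit:
jog_arm(
  deltas=[
    [[0, 0, 0, -0.03, 0], [0, 0, 0, -0.07, 0], [0, 0, -0.03, -0.08, 10], [0, 0, -0.08, -0.08, 20], [0, 0, -0.135, -0.08, 30]],
  ],
)

```text
t: 15.62
eef_pos: [0.4269, -0.0623, 0.1435]
tool_rot: [-0.001, 0.834, 0.552, -0.001]
contact_force: [-0.3, -0.6, 1.0]
grip_width: 0.0005
finger_force: 0.0
```

```bash
python3 -c "
from h import *
go([*unit(-.31,0),.045],-82.8)"
```

```text
t 15.62 pos [ 0.4269 -0.0623  0.1435] unit [-3.15e-01 -2.00e-04] yaw -23.04 F [-0.3 -0.6  1. ] w 0.0005 tilt [-0.    -0.002 -1.   ]
-> delta [0.0028 0.0044 0.0985] spin 59.8
```

Emit:
jog_arm(
  deltas=[
    [[0, 0, 0, 0, 10.5], [0, 0, 0, 0.02, 21], [0, 0, 0, 0.05, 31.5], [0, 0, 0, 0.08, 42], [0, 0, 0, 0.098, 52.5]],
  ],
)

```text
t: 16.25
eef_pos: [0.4266, -0.0618, 0.0437]
tool_rot: [-0.001, 0.992, 0.125, -0.002]
contact_force: [-0.0, -0.4, 1.1]
grip_width: 0.0003
finger_force: 0.0
```

```bash
python3 -c "
from h import *
go([*unit(-.29,0),.045],-82.8)"
```

```text
t 16.25 pos [ 0.4266 -0.0618  0.0437] unit [-3.153e-01  2.000e-04] yaw -75.6 F [-0.  -0.4  1.1] w 0.0003 tilt [-0.004 -0.002 -1.   ]
-> delta [ 0.025   0.0034 -0.0014] spin 7.2
```

Emit:
jog_arm(
  deltas=[
    [[0, 0.01, 0.001, -0.001, 7.2], [0, 0.02, 0.003, -0.001, 7.2], [0, 0.025, 0.003, -0.001, 7.2], [0, 0.025, 0.003, -0.001, 7.2]],
  ],
)

```text
t: 16.75
eef_pos: [0.4537, -0.0588, 0.0477]
tool_rot: [0.0, 0.998, 0.066, 0.0]
contact_force: [-0.3, 0.4, -0.4]
grip_width: 0.0006
finger_force: 0.0
```

```bash
python3 -c "
from h import *
go([*unit(-.14,0),.045],-82.8)"
```

```text
t 16.75 pos [ 0.4537 -0.0588  0.0477] unit [-2.88e-01 -1.00e-04] yaw -82.38 F [-0.3  0.4 -0.4] w 0.0006 tilt [-0.  0. -1.]
-> delta [0.148  0.001  0.0027] spin 0.4
```

Emit:
jog_arm(
  deltas=[
    [[0, 0.01, 0, 0.002, 0.4], [0, 0.025, 0, 0.002, 0.4], [0, 0.04, 0, 0.002, 0.4], [0, 0.055, 0.001, 0.002, 0.4], [0, 0.07, 0.001, 0.002, 0.4]],
  ],
)

```text
t: 17.38
eef_pos: [0.5239, -0.0503, 0.0454]
tool_rot: [-0.0, 0.998, 0.062, -0.0]
contact_force: [-1.3, 0.4, -1.1]
grip_width: 0.0003
finger_force: 0.9
```

Emit:
jog_arm(
  deltas=[
    [[0, 0.015, 0, 0, 0], [0, 0.03, 0, 0, 0], [0, 0.042, 0, 0, 0], [0, 0.05, 0, 0, 0], [0, 0.055, 0, 0, 0]],
  ],
)

```text
t: 18.0
eef_pos: [0.5777, -0.0438, 0.0458]
tool_rot: [0.0, 0.998, 0.062, -0.0]
contact_force: [-3.9, 0.5, 1.8]
grip_width: 0.0005
finger_force: 1.8
```

```bash
python3 -c "
from h import *
go([*unit(-.126,0),.045],-82.8)"
```

```text
t 18.0 pos [ 0.5777 -0.0438  0.0458] unit [-0.163  -0.0008] yaw -82.85 F [-3.9  0.5  1.8] w 0.0005 tilt [-0.  0. -1.]
-> delta [ 0.037  -0.0008  0.0008] spin -0.0
```

Emit:
jog_arm(
  deltas=[
    [[0, 0.01, 0, 0, 0], [0, 0.02, 0, 0, 0], [0, 0.027, 0, 0, 0], [0, 0.031, 0, 0, 0], [0, 0.034, 0, 0, 0]],
  ],
)

```text
t: 18.62
eef_pos: [0.6107, -0.0396, 0.0457]
tool_rot: [0.0, 0.998, 0.062, -0.001]
contact_force: [-8.9, -0.8, 5.5]
grip_width: 0.0007
finger_force: 4.7
```

Emit:
jog_arm(
  deltas=[
    [[0, 0.0015, 0, 0, 0], [0, 0.003, 0, 0, 0], [0, 0.0045, 0, 0, 0], [0, 0.006, 0, 0, 0], [0, 0.006, 0, 0, 0]],
  ],
)

```text
t: 19.25
eef_pos: [0.6131, -0.0393, 0.0458]
tool_rot: [0.0, 0.998, 0.063, -0.005]
contact_force: [-19.4, -2.1, 13.7]
grip_width: 0.0004
finger_force: 10.1
```

```bash
python3 -c "
from h import *
go([*unit(-.126,0),.045],-82.8)"
```

```text
t 19.25 pos [ 0.6131 -0.0393  0.0458] unit [-0.1274 -0.0008] yaw -82.83 F [-19.4  -2.1  13.7] w 0.0004 tilt [-0.011 -0.001 -1.   ]
-> delta [ 0.0014 -0.0008  0.0008] spin -0.0
```

Emit:
jog_arm(
  deltas=[
    [[0, -0.02, 0, 0, 0], [0, -0.06, 0, 0, 0], [0, -0.11, 0, -0.05, 0], [0, -0.16, 0, -0.11, 0], [0, -0.2, 0, -0.13, 0]],
  ],
)

```text
t: 19.88
eef_pos: [0.4235, -0.0637, 0.176]
tool_rot: [0.001, 0.998, 0.063, 0.003]
contact_force: [0.2, 0.6, 0.7]
grip_width: 0.0003
finger_force: 0.0
```

Emit:
jog_arm(
  deltas=[
    [[0, -0.02, 0, -0.01, 0], [0, -0.02, 0, -0.01, 0], [0, -0.02, 0, -0.01, 0]],
  ],
)

```text
t: 20.25
eef_pos: [0.4035, -0.0657, 0.1827]
tool_rot: [0.0, 0.998, 0.062, 0.001]
contact_force: [-0.8, -0.7, -0.8]
grip_width: 0.0005
finger_force: 0.0
```

```bash
python3 - <<'E'
from h import *
im,d=snap('top','top7'); C=cloud('top',d); C0=np.load('pics/top0c.npy')
for v in range(244,266,2): print(v,tounit(C[v,330]).round(4),C[v,330,2].round(3),C0[v,330,2].round(3))
cv2.imwrite('pics/top7c.png',cv2.resize(im[130:350,140:480],None,fx=2.3,fy=2.3))
s=env.read_state(); print(s['t'],s['eef_pos'],s['contact_force'])
E
```

```text
244 [-0.0864 -0.0017] 0.088 0.088
246 [-0.0903 -0.0012] 0.087 0.088
248 [-0.0943 -0.0007] 0.087 0.084
250 [-0.0983 -0.0001] 0.086 0.09
252 [-0.0962 -0.0006] 0.03 0.029
254 [-0.1009  0.    ] 0.034 0.025
256 [-0.1103  0.0014] 0.085 0.082
258 [-0.114   0.0019] 0.082 0.085
260 [-0.118   0.0024] 0.081 0.082
262 [-0.1218  0.0029] 0.078 0.075
264 [-0.1217  0.0027] 0.03 0.031
20.3 [ 0.40333353 -0.06558106  0.18233084] [ 0.01659499  0.63808985 -0.37038349]
```

View pics/top7c.png

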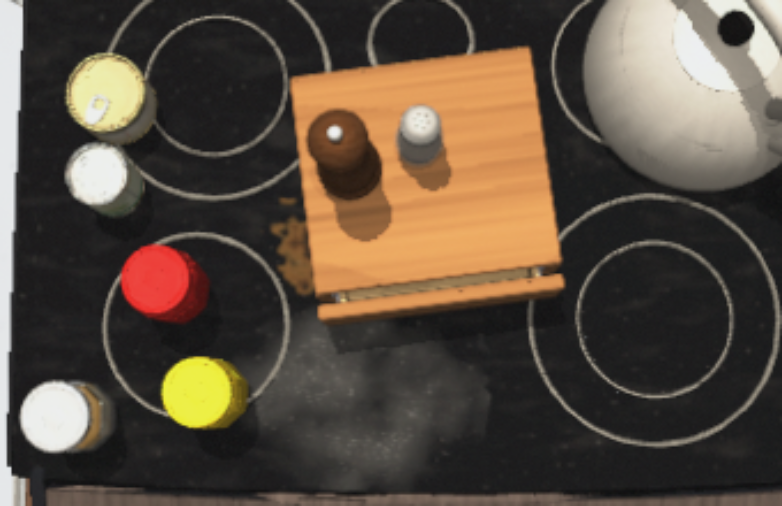

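The drawer is shut as at the start: its front at (440,298) shows the same depth profile. The mill, shaker, jar and tins stand where they were, and the arm touches nothing.

```bash
python3 -c "
from cell import env
print(env.job_done())"
```

```text
the job is handed in; nothing more can be done
None
```

The stone is flush in its pocket, the drawer is shut and latched, nothing else was moved, and the job was handed in at about 20 s.

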